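Scoop the loudspeaker's connection plate onto the scale

TASK

Take the scraper by its handle, slide its blade under the square metal plate that lies by the low bench stop, lift the plate level on the blade, and tip the blade over the scale so that the plate slides gently off and lies flat inside the weighing pan. Then lay the scraper back flat on the bench. Do not touch the plate with the gripper, do not drop it, and leave the loudspeaker box, screwdriver and cup alone.

Things in the scene. Friction and masses are not known exactly. Their poses are not given: they have to be found in the camera images.
- cover_plate: Loose square aluminium plate, 96 x 96 x 6 mm, about 0.12 kg, lying flat by the bench stop. Underside bevelled all round: flat bottom 72 x 72 mm, rising over the outer 12 mm to a rim whose lower edge is 4 mm above the bench, so a blade fits under the rim. Smooth: slips on the blade at a slope of about 17 degrees. Origin: centre of the underside; z up, x and y along the edges, x towards the stop.
- bench_stop: Low fixed steel bar, 20 mm (x) by 150 mm (y) by 14 mm high. Origin: centre of its underside; z up. Its x axis points away from the plate, which lies on its -x side, square to it within 3 degrees, with a gap of 3 to 10 mm to the bar's face at x = -10 mm. It keeps the plate from sliding away when a blade is pushed under it along +x.
- scraper: Loose scraper lying on its blade, 0.2 kg. Origin: centre of the blade's underside; x to its leading edge, z up. Steel blade 100 mm (x -50 to 50) by 80 mm, 1.6 mm thick. Behind, a neck (front face x = -35 mm, 30 mm wide) carries a level wooden handle above the blade's rear: x -135 to -35 mm, 22 mm wide (y), z 34 to 58 mm. Balances near x = -30 mm. Grip across the handle from above, at x = -75 mm.
- scale: Grey bench scale, 190 x 170 mm, that cannot move, with a square steel weighing pan on top. Origin: centre of its underside; z up; the x axis points away from its display edge.
- pan (a point): Centre of the weighing pan's inner floor, 50 mm above the bench; axes as the scale's. The pan is 170 x 170 mm inside, with a rim 7 mm high all round and 3 mm thick.
- speaker_box: Loudspeaker box lying on its side, 170 x 120 mm and 110 mm high, about 1.2 kg, at the right-hand side of the work; to be left alone. Origin: centre of its underside.
- screwdriver: Screwdriver lying beyond the bench stop; to be left alone. Origin: centre of its underside.
- screw_cup: Empty steel cup, 70 mm wide and 60 mm high, beyond the work; to be left alone. Origin: centre of its underside.
Not all that is in view belongs to the job. Leave any green look-alike of the scraper alone.

How it is judged:
By the outcome, as a careful person would: the job done as asked, in the order asked, and still so for the second after the job is handed in, with the robot touching nothing.
It also fails if it takes over 67 s, if anything falls off the work surface, if the arm or the gripper's body presses on something with over 40 N, if the wrist force passes 120 N, or if a joint passes its speed limit or range.

ROBOT

A 7-joint arm with a two-finger parallel gripper is mounted at the origin on the work surface. World frame = base frame: x ahead of the robot, y to its left, z up, the work surface at z = 0. Lengths are in m, angles in degrees, forces in N, time in s.
With the tool pointing down it reaches from about 0.425 to 0.925 m from the base axis. Payload 6.8 kg.
Tool frame: the origin (TCP) lies at the centre of the arm's flange, where the gripper is bolted on; the fingertips stand 182 mm ahead of it and the grasp point (between the pads) lies 163 mm ahead of it; x points along the fingers, z is the direction in which the jaws open and shut, and the axes are right-handed (so a half turn about x gives the same grasp; the last joint's range is limited). The gripper opens to 88 mm and grips with 3 to 60 N. Pads are 20 mm wide; open, the fingers measure 115 mm over their backs; the gripper's body (75 mm by 178 mm) begins 61 mm behind the grasp point.
Start: joints at [67.947, 27.33, 1.283, 89.118, -0.659, 63.558, -4.761], TCP at [0.184, -0.649, 0.405] pointing down, gripper open.
Joint ranges: [-169.35, 169.35], [-19.33, 120.38], [-80.79, 83.38], [13.8, 139.57], [-78.32, 258.32], [9.67, 109.79], [-169.56, 169.56]. Speed limits (degrees/s): [136.94, 136.94, 180, 180, 180, 180, 180].

INTERFACE

Orientations are given as [roll, pitch, yaw] about the fixed x, y, z axes, in that order (R = Rz(yaw) Ry(pitch) Rx(roll)).
In Python, from cell import * gives the robot as it stands.
- The arm moves only by the tool step_arm, never from a script. Its argument "increments" is one flat list of numbers, 7 for each row, row after row: the turn, a rotation vector about the tool's x, y, z in rad, then the shift along the tool's x, y, z in mm, then the closure, from -1 (fully open) to 1 (shut), so that 0 is half open. A call has 1 to 10 rows; each row shifts and turns the pose as measured when the row begins, along the tool's axes as they then stand; what a row does not reach is not made up. A row lasts 1/10 s, in which the tool goes at most 50 mm and 8.59 degrees, less where a joint would pass 70% of its speed; a pose out of reach is approached as far as the arm can. A call with a gripper value outside its range is refused whole. The fingers move at their own pace and stop on an object; the grip force is fixed at half the most. Time passes only in rows, so rows that do not move let the fingers close. It gives the time, the measured TCP pose, the force and the opening at its end, in the units of the state.
- state(): the state, without advancing time (a new reading comes with each control period).
- snapshot(name): name is "scene" or "side" or "wrist"; returns the picture (420x560x3 uint8, red, green, blue); there is no depth.
- get_calibration(name): a dict with "intrinsics" (3x3 intrinsics, pixels), "R" (3x3) and "t" (3): a world point X has camera coordinates R X + t. Camera axes: x right, y down, z forward; pixel columns grow to the right and rows downward; lengths in m; the calibration is good to about 2 mm. A picture is of the moment at which its call begins: read the wrist's pose just before it. get_calibration takes no time and is no camera call; for the wrist camera it gives the pose at the moment of the call.
- hand_in(): hands the job in, once; it reports no verdict.
The state is a dict: "time": time; "qpos": joint angles; "dq": joint speeds; "effort": joint torques, N m; "tcp_pos": TCP position; "orientation": TCP orientation; "force": force on the tool from outside, world axes, zero at the start; "ft_torque": the same for the moment, N m; "opening": finger opening in m.
Only numpy, scipy, OpenCV 4.12 (cv2) and the standard library are available. Lean on these libraries where they do the work, as an engineer would, in place of code of your own. Each camera call takes 0.05 s, during which the arm holds its last target. There are 200 camera calls.

## Working session

There is one attempt and no reset: what is moved stays moved. The work goes in short steps, Python scripts to look and compute and a tool call to move; the robot and the scene stay as the last step left them, time stands still between calls to the robot, and variables do not carry over. Pictures are saved under pics/ and viewed, about 8 in all and at most 12, crops included, and the job is handed in when it is done.

Besides the shell and the picture viewer there is one more tool, called after "Request:" as a command line: name --argument value ..., lists and objects as JSON in quotes. step_arm: Moves the arm, as the interface text tells. Its arguments: {"type":"object","properties":{"increments":{"type":"array","items":{"type":"number"}}},"required":["increments"]}

```bash
mkdir -p pics; ls; python3 - <<'E'
from cell import *
import cv2,numpy as np
a=snapshot("scene");b=snapshot("side")
cv2.imwrite("pics/scene0.png",a[:,:,::-1]);cv2.imwrite("pics/side0.png",b[:,:,::-1])
for n in("scene","side","wrist"):
    c=get_calibration(n);print(n,np.round(c["intrinsics"],1).tolist(),np.round(c["R"],3).tolist(),np.round(c["t"],3))
print(state())
E
```

```text
pics
scene [[451.7, 0.0, 279.1], [0.0, 451.7, 213.7], [0.0, 0.0, 1.0]] [[-0.513, 0.858, -0.013], [0.526, 0.302, -0.795], [-0.678, -0.415, -0.606]] [ 0.378 -0.206  1.738]
side [[522.5, 0.0, 274.3], [0.0, 522.5, 208.1], [0.0, 0.0, 1.0]] [[-0.992, -0.126, -0.014], [-0.07, 0.643, -0.763], [0.105, -0.755, -0.647]] [0.529 0.178 1.407]
wrist [[343.4, 0.0, 276.5], [0.0, 343.4, 209.9], [0.0, 0.0, 1.0]] [[0.273, -0.962, -0.001], [-0.916, -0.26, 0.305], [-0.294, -0.083, -0.952]] [-0.673 -0.037  0.391]
{'time': 0.1, 'qpos': array([67.94809619, 27.36797037,  1.28028995, 89.17197829, -0.65968098,
       63.55690433, -4.76331297]), 'dq': array([ 0.06978518, -0.07535293,  0.10255538, -0.11093696, -0.06494603,
        0.01616013,  0.06037762]), 'effort': array([ 4.71788997e-03, -5.84087992e+01,  1.53947119e+00, -2.73313844e+01,
       -5.42383420e-02,  1.30426255e-02,  6.07646916e-05]), 'tcp_pos': array([ 0.18439027, -0.6490665 ,  0.40381984]), 'orientation': array([-176.31584848,   89.91048005,  109.54101898]), 'force': array([ 0.13420951, -0.46341662,  0.552187  ]), 'ft_torque': array([-0.01193831, -0.02436791,  0.03472225]), 'opening': 0.08791931192604413}
```

View pics/scene0.png

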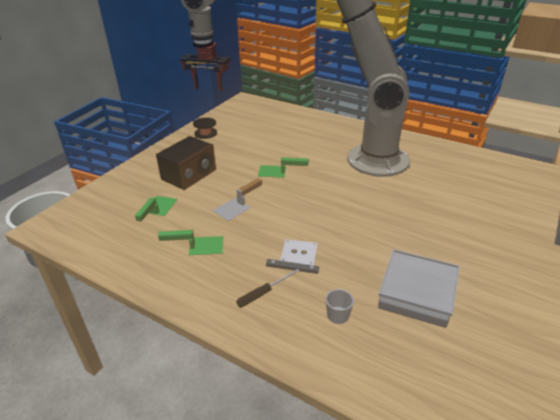

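View pics/side0.png

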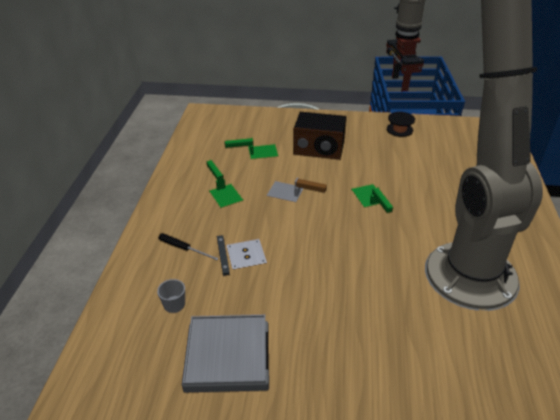

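Scene view: the steel blade with the brown wooden handle is at (232,208)/(250,186). There are three green look-alikes, at (272,170), (160,207) and (200,243). Only the wooden-handled one fits. The plate is at (299,252), the stop at (292,266), and the scale at (420,287). Next I'll confirm this in an enlarged crop that also serves for measuring.

```bash
python3 - <<'E'
import cv2,numpy as np
a=cv2.imread("pics/scene0.png");b=cv2.imread("pics/side0.png")
def cr(im,x,y,w,h,f=5): return cv2.resize(im[y:y+h,x:x+w],None,fx=f,fy=f,interpolation=cv2.INTER_CUBIC)
t=np.hstack([cr(a,205,170,80,60),cr(a,255,230,80,60)])
u=np.hstack([cr(b,260,160,80,60),cr(b,205,225,80,60)])
cv2.imwrite("pics/crop1.png",np.vstack([t,u]))
E
```

```text
(no output)
```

View pics/crop1.png

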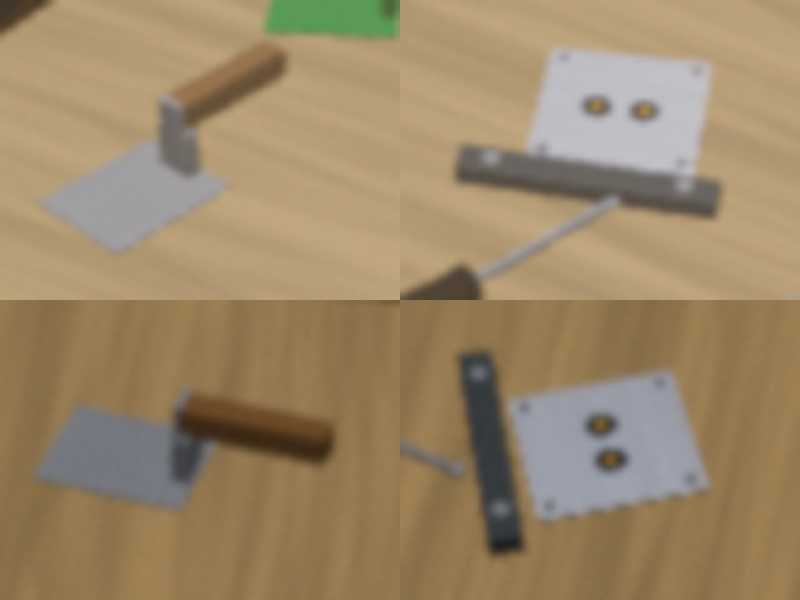

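The crop confirms it: steel blade with a brown wooden handle, plate by the stop. I'll cast rays from the corners I read.

```bash
cat > h.py <<'E'
from cell import *
import cv2,numpy as np
from scipy.spatial.transform import Rotation as Ro
def ray(c,px,z):
    px=np.atleast_2d(px).astype(float);K=c["intrinsics"];R=np.array(c["R"]);t=np.array(c["t"])
    d=np.c_[px,np.ones(len(px))]@np.linalg.inv(K).T@R; o=-R.T@t
    return o+d*((z-o[2])/d[:,2])[:,None]
def proj(c,X):
    p=(np.array(c["R"])@np.atleast_2d(X).T).T+c["t"];p=p@np.array(c["intrinsics"]).T
    return p[:,:2]/p[:,2:]
def step(tgt_p,tgt_R):
    "shift in tool axes (mm) and rotation vector (rad) to reach target"
    s=state();R=Ro.from_euler('xyz',s["orientation"],degrees=True)
    return R.inv().apply(np.array(tgt_p)-s["tcp_pos"])*1000,(R.inv()*tgt_R).as_rotvec()
E
python3 - <<'E'
from h import *
np.set_printoptions(precision=4,suppress=True)
A=get_calibration("scene");B=get_calibration("side")
def f(c,pts,x,y,z): return ray(c,(np.array(pts)+.5)/5-.5+[x,y],z)
def show(n,P): 
    print(n,P[:,:2].tolist().__repr__() if 0 else P[:,:2].round(4).tolist(),"mean",P.mean(0)[:2]);e=np.diff(np.r_[P,P[:1]],axis=0)
    print("  len",np.linalg.norm(e,axis=1),"ang",np.degrees(np.arctan2(e[:,1],e[:,0])))
show("blade sc",f(A,[(41,203),(117,252),(228,187),(152,143)],205,170,.0016))
show("blade sd",f(B,[(75,405-300),(36,178),(182,208)],260,160,.0016))
show("handle sc top end",f(A,[(165,97),(268,42)],205,170,.058))
show("handle sd",f(B,[(183,95),(333,128)],260,160,.058))
show("plate sd",f(B,[(112,100),(272,70),(309,189),(141,220)],205,225,.006))
show("plate sc",f(A,[(151,48),(312,63)],255,230,.006))
show("stop sd",f(B,[(60,52),(88,50),(122,240),(92,242)],205,225,.014))
show("stop sc",f(A,[(60,147),(320,185)],255,230,.014))
show("scale sd",ray(B,[(190,317),(267,317),(268,379),(187,379)],.057))
show("scale sc",ray(A,[(396,253),(458,264),(449,307),(382,293)],.057))
show("speaker sd",ray(B,[(297,115),(346,117),(342,136),(295,133)],.11))
E
```

```text
blade sc [[0.5751, -0.3513], [0.5927, -0.2766], [0.4987, -0.2539], [0.4825, -0.3273]] mean [ 0.5372 -0.3023]
  len [0.0767 0.0967 0.0752 0.0957] ang [  76.7755  166.3632 -102.485   -14.5517]
blade sd [[0.5772, -0.3541], [0.5924, -0.2748], [0.4965, -0.2549]] mean [ 0.5554 -0.2946]
  len [0.0807 0.0979 0.1279] ang [ 79.1343 168.2414 -50.8841]
handle sc top end [[0.4984, -0.3005], [0.4086, -0.2778]] mean [ 0.4535 -0.2892]
  len [0.0926 0.0926] ang [165.7989 -14.2011]
handle sd [[0.5007, -0.2983], [0.4052, -0.2745]] mean [ 0.4529 -0.2864]
  len [0.0985 0.0985] ang [166.0014 -13.9986]
plate sd [[0.6743, -0.0335], [0.5867, -0.0683], [0.5523, 0.0236], [0.6404, 0.057]] mean [ 0.6134 -0.0053]
  len [0.0943 0.0981 0.0942 0.0966] ang [-158.3419  110.5309   20.7639  -69.4007]
plate sc [[0.5877, -0.0684], [0.5515, 0.0219]] mean [ 0.5696 -0.0232]
  len [0.0974 0.0974] ang [111.8506 -68.1494]
stop sd [[0.71, -0.0613], [0.6942, -0.0648], [0.6459, 0.0798], [0.6617, 0.0831]] mean [0.6779 0.0092]
  len [0.0162 0.1525 0.0161 0.1523] ang [-167.6742  108.4495   11.6215  -71.49  ]
stop sc [[0.6962, -0.0649], [0.6498, 0.0768]] mean [0.673 0.006]
  len [0.1491 0.1491] ang [108.1335 -71.8665]
scale sd [[0.7002, 0.269], [0.5185, 0.2481], [0.4941, 0.4101], [0.6658, 0.4303]] mean [0.5947 0.3394]
  len [0.1829 0.1639 0.1729 0.1649] ang [-173.4285   98.5752    6.7079  -77.9649]
scale sc [[0.5372, 0.2541], [0.4968, 0.41], [0.6577, 0.4274], [0.6953, 0.2734]] mean [0.5967 0.3412]
  len [0.1611 0.1618 0.1585 0.1593] ang [ 104.5113    6.1723  -76.2716 -173.0176]
speaker sd [[0.527, -0.6002], [0.3552, -0.6039], [0.3657, -0.4793], [0.5227, -0.4818]] mean [ 0.4427 -0.5413]
  len [0.1718 0.125  0.157  0.1185] ang [-178.7811   85.1881   -0.889   -87.9224]
```

```bash
cat >> h.py <<'E'
def tool(yaw,pitch=0,s=1):
    "tool rotation for scraper frame yaw, nose-down pitch (deg); s=+-1 picks jaw sense"
    S=Ro.from_euler('ZY',[yaw,pitch],degrees=True)
    x=np.array([0,0,-1.]);z=np.array([0,s,0.]);y=np.cross(z,x)
    return S*Ro.from_matrix(np.c_[x,y,z])
def spose(xy,z,yaw,pitch=0,gx=-65,gz=46,s=1):
    "TCP target for scraper origin at xy,z"
    S=Ro.from_euler('ZY',[yaw,pitch],degrees=True)
    T=tool(yaw,pitch,s);g=np.r_[xy,z]+S.apply([gx/1000,0,gz/1000])
    return g-T.apply([.163,0,0]),T
def plan(*a,**k):
    p,T=spose(*a,**k);sh,rv=step(p,T);s=state()
    R=Ro.from_euler('xyz',s["orientation"],degrees=True);print("target",p.round(4),"rotvec",rv.round(4),"shift now",sh.round(1),"shift after rot",(T.inv().apply(p-s["tcp_pos"])*1000).round(1))
E
python3 - <<'E'
from h import *
s=state();R=Ro.from_euler('xyz',s["orientation"],degrees=True).as_matrix();print(R.round(3))
c=get_calibration("wrist");o=-np.array(c["R"]).T@c["t"];print("cam in tool",(R.T@(o-s["tcp_pos"])).round(4),(R.T@np.array(c["R"]).T).round(3))
for q in(1,-1):plan([.5375,-.3035],.15,-13.5,s=q)
E
```

```text
[[-0.001  0.962  0.273]
 [ 0.001  0.273 -0.962]
 [-1.    -0.    -0.002]]
cam in tool [ 0.0206  0.0839 -0.0016] [[-0.001 -0.305  0.952]
 [-0.    -0.952 -0.305]
 [ 1.    -0.001  0.001]]
target [ 0.4743 -0.2883  0.359 ] rotvec [-2.6292e+00 -7.0000e-04 -2.0000e-03] shift now [  45.2  377.4 -267.7] shift after rot [  44.8 -197.7  418.5]
target [ 0.4743 -0.2883  0.359 ] rotvec [ 5.124e-01 -1.500e-03  5.000e-04] shift now [  45.2  377.4 -267.7] shift after rot [  44.8  197.7 -418.5]
```

Request:
step_arm --increments '[0.128,0,0,0,0,0,-1,0.128,0,0,0,0,0,-1,0.128,0,0,0,0,0,-1,0.128,0,0,0,0,0,-1]'

```text
time: 0.5
tcp_pos: [0.1839, -0.6485, 0.4014]
orientation: [-149.8, 89.7, 105.7]
force: [0.3, 1.2, 0.2]
opening: 0.0877
```

Request:
step_arm --increments '[0,0,0,2,20,-42,-1,0,0,0,2,20,-42,-1,0,0,0,2,20,-42,-1,0,0,0,2,20,-42,-1,0,0,0,2,20,-42,-1,0,0,0,2,20,-42,-1,0,0,0,2,20,-42,-1,0,0,0,2,20,-42,-1,0,0,0,2,20,-42,-1,0,0,0,2,20,-42,-1]'

```text
time: 1.5
tcp_pos: [0.4888, -0.2862, 0.377]
orientation: [-106.6, 89.4, 147.7]
force: [0.1, -1.3, 0.0]
opening: 0.0878
```

```bash
python3 - <<'E'
from h import *
plan([.5375,-.3035],.15,-13.5,s=-1)
print(state()["qpos"],state()["force"],state()["time"])
a=snapshot("wrist");cv2.imwrite("pics/w1.png",a[:,:,::-1])
c=get_calibration("wrist");np.savez("w1.npz",**c)
E
```

```text
target [ 0.4743 -0.2883  0.359 ] rotvec [-0.0372 -0.0034  0.0106] shift now [ 18.2 -13.2   6.1] shift after rot [ 18.  -13.6   5.5]
[ 25.62039938  19.01316483  -1.93747082 105.59204144   0.64731576
  56.03835183 -82.20878393] [ 0.10138217 -1.29110225  0.03145053] 1.5
```

View pics/w1.png

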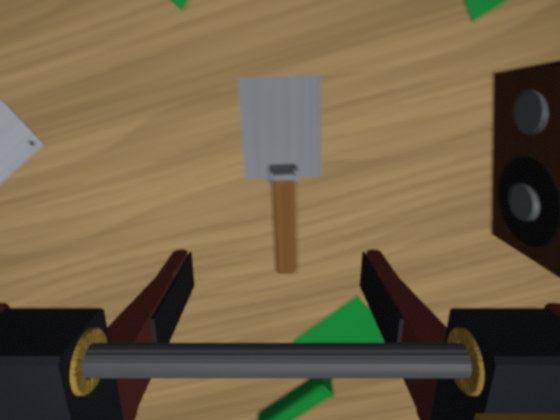

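Wrist view: blade corners are (239,78), (321,75), (322,177) and (246,179), and the handle end is at about (286,272). A green look-alike lies below at (340,325), so I'll check its clearance to the fingers.

```bash
python3 - <<'E'
from h import *
c=dict(np.load("w1.npz"));np.set_printoptions(precision=4,suppress=True)
P=ray(c,[(239,77.5),(321,75),(322.5,177),(246,179)],.0016);print(P[:,:2],P.mean(0)[:2])
e=np.diff(P,axis=0);print(np.degrees(np.arctan2(e[:,1],e[:,0])),np.linalg.norm(e,axis=1))
H=ray(c,[(283,181),(286,271)],.058);d=H[0]-H[1];print("handle",H[:,:2],np.linalg.norm(d),np.degrees(np.arctan2(d[1],d[0])))
print("green blade",ray(c,[(358,296),(293,342),(384,342)],.0016)[:,:2]);print("green handle",ray(c,[(330,378),(262,412)],.055)[:,:2])
print("plate corner",ray(c,[(43,144)],.006)[0,:2])
B=get_calibration("side");print("green side",ray(B,[(376,190),(389,206)],.055)[:,:2])
E
```

```text
[[ 0.602  -0.2655]
 [ 0.5836 -0.3422]
 [ 0.4857 -0.3217]
 [ 0.5044 -0.2434]] [ 0.5439 -0.2932]
[-103.4242  168.1885   76.5958] [0.0789 0.1001 0.0805]
handle [[ 0.5054 -0.2834]
 [ 0.4183 -0.2635]] 0.08937336612577484 -12.831232311040592
green blade [[ 0.3349 -0.3308]
 [ 0.2909 -0.2406]
 [ 0.2623 -0.3496]]
green handle [[ 0.2773 -0.2769]
 [ 0.2491 -0.1914]]
plate corner [ 0.593  -0.0556]
green side [[ 0.2525 -0.2707]
 [ 0.2161 -0.198 ]]
```

```bash
cat > m.py <<'E'
from h import *
np.set_printoptions(precision=4,suppress=True)
def blade(name):
    c=get_calibration("wrist");a=snapshot("wrist");cv2.imwrite(f"pics/{name}.png",a[:,:,::-1])
    return a,c
E
python3 - <<'E'
from m import *
a,c=blade("w2")
hsv=cv2.cvtColor(a,cv2.COLOR_RGB2HSV);m=((hsv[:,:,1]<45)&(hsv[:,:,2]>100)).astype(np.uint8)
n,l,st,_=cv2.connectedComponentsWithStats(m)
for i in range(1,n):
    if st[i,4]>2000 and st[i,1]<250:
        k,_=cv2.findContours((l==i).astype(np.uint8),0,2);q=cv2.boxPoints(cv2.minAreaRect(k[0]));print(st[i],q.tolist())
        P=ray(c,q,.0016);e=np.diff(P,axis=0);print(P[:,:2],P.mean(0)[:2],np.degrees(np.arctan2(e[:,1],e[:,0])),np.linalg.norm(e,axis=1))
print(state()["time"],np.abs(state()["dq"]).max())
plan([.5375,-.3035],.05,-13.2,s=-1)
E
```

```text
[ 253   81   83  107 7765] [[252.63113403320312, 82.82935333251953], [334.9192199707031, 80.3357925415039], [338.1017761230469, 185.36056518554688], [255.81369018554688, 187.8541259765625]]
[[ 0.5939 -0.2768]
 [ 0.5755 -0.3541]
 [ 0.4726 -0.3357]
 [ 0.4925 -0.2507]] [ 0.5336 -0.3043] [-103.4199  169.8545   76.8658] [0.0794 0.1045 0.0872]
[   0   84   58  113 3288] [[0.0, 196.0], [0.0, 84.0], [57.0, 84.0], [57.0, 196.0]]
[[ 0.5548  0.0182]
 [ 0.6568 -0.0389]
 [ 0.6423 -0.0927]
 [ 0.5389 -0.0414]] [ 0.5982 -0.0387] [ -29.2609 -105.0457  153.5989] [0.1169 0.0557 0.1155]
1.6 5.192181788165789
target [ 0.4742 -0.2887  0.259 ] rotvec [-0.0309 -0.0073  0.0096] shift now [117.8 -14.5  13. ] shift after rot [117.7 -16.   11.7]
```

Request:
step_arm --increments '[-0.03,-0.006,0.01,20,-15,12,-1,0,0,0,30,0,0,-1,0,0,0,30,0,0,-1,0,0,0,30,0,0,-1,0,0,0,0,0,0,-1,0,0,0,0,0,0,-1]'

```text
time: 2.2
tcp_pos: [0.4748, -0.288, 0.2639]
orientation: [113.5, 89.9, 10.6]
force: [1.1, -0.2, 0.6]
opening: 0.0876
```

```bash
python3 -c "
from m import *
plan([.537,-.3037],0,-13.3,s=-1)"
```

```text
target [ 0.4737 -0.2887  0.209 ] rotvec [ 0.007  -0.0005 -0.0011] shift now [54.9 -1.   0.9] shift after rot [54.9 -0.9  0.9]
```

Request:
step_arm --increments '[0.007,0,0,20,-1,1,-1,0,0,0,20,0,0,-1,0,0,0,15,0,0,-1,0,0,0,0,0,0,-1,0,0,0,0,0,0,-1]'

```text
time: 2.7
tcp_pos: [0.4763, -0.2914, 0.2143]
orientation: [78.6, 89.4, -24.8]
force: [1.1, -0.2, -0.5]
opening: 0.0878
```

Request:
step_arm --increments '[0,0,0,0,0,0,1,0,0,0,0,0,0,1,0,0,0,0,0,0,1,0,0,0,0,0,0,1,0,0,0,0,0,0,1,0,0,0,0,0,0,1,0,0,0,0,0,0,1,0,0,0,0,0,0,1]'

```text
time: 3.5
tcp_pos: [0.4774, -0.292, 0.2177]
orientation: [78.0, 89.1, -25.4]
force: [-0.3, 0.6, 0.5]
opening: 0.0275
```

```bash
python3 -c "
from m import *
plan([.537,-.3037],0,-13.3,s=-1);s=state();print(s['force'],s['ft_torque'],s['opening'],s['tcp_pos'])"
```

```text
target [ 0.4737 -0.2887  0.209 ] rotvec [-0.0018  0.0034 -0.0161] shift now [ 8.7 -4.4 -2.3] shift after rot [ 8.7 -4.3 -2.3]
[-0.3278  0.6186  0.5343] [ 0.1251  0.1005 -0.0192] 0.027520314161072954 [ 0.4774 -0.292   0.2177]
```

Request:
step_arm --increments '[0,0,0,0,0,0,0.2,0,0.003,-0.016,10,-4,-2,0.2,0,0,0,0,0,0,0.2]'

```text
time: 3.8
tcp_pos: [0.4737, -0.2889, 0.2068]
orientation: [-86.4, 89.9, 170.2]
force: [-0.9, -0.0, -1.2]
opening: 0.0354
```

```bash
python3 -c "
from m import *
plan([.537,-.3037],0,-13.3,s=-1);s=state();print(s['force'],s['ft_torque'],s['opening'],s['tcp_pos'],s['dq'])"
```

```text
target [ 0.4737 -0.2887  0.209 ] rotvec [-0.0017  0.0001  0.0015] shift now [-2.2 -0.  -0.1] shift after rot [-2.2 -0.  -0.1]
[-0.8824 -0.0266 -1.1589] [0.1008 0.0478 0.0006] 0.035414715876235764 [ 0.4737 -0.2889  0.2068] [ 0.0277 -1.0833  0.1865 -1.5723 -0.0104 -0.2214  0.0997]
```

Request:
step_arm --increments '[0,0,0,0,0,0,1,0,0,0,0,0,0,1,0,0,0,0,0,0,1,0,0,0,0,0,0,1]'

```text
time: 4.2
tcp_pos: [0.4735, -0.2888, 0.2061]
orientation: [-91.0, 89.8, 165.6]
force: [0.4, 0.1, -0.7]
opening: 0.022
```

```bash
python3 -c "
from m import *
plan([.537,-.3037],0,-13.3,s=-1);s=state();print(s['force'],s['ft_torque'],s['opening'],s['tcp_pos'],s['dq'])"
```

```text
target [ 0.4737 -0.2887  0.209 ] rotvec [-0.0018 -0.0001  0.0027] shift now [-2.9  0.2 -0.1] shift after rot [-2.9  0.2 -0.1]
[ 0.4284  0.1323 -0.749 ] [0.0523 0.0054 0.0043] 0.022009372971028448 [ 0.4735 -0.2888  0.2061] [ 0.0352 -0.0395 -0.0657 -0.0885  0.0023  0.0093 -0.0193]
```

Request:
step_arm --increments '[0,0,0,0,0,0,1,0,0,0,-5,0,0,1,0,0,0,-15,0,0,1,0,0,0,-20,0,0,1,0,0,0,-20,0,0,1,0,0,0,-20,0,0,1,0,0,0,0,0,0,1]'

```text
time: 4.9
tcp_pos: [0.4727, -0.2883, 0.2887]
orientation: [-99.1, 89.6, 157.5]
force: [0.3, 0.1, -2.6]
opening: 0.0216
```

```bash
python3 - <<'E'
from m import *
a,c=blade("w3")
s=state();print(s['force'],s['ft_torque'],s['opening'],s['tcp_pos'],s['qpos'])
plan([.5006,-.0463],.08,20,s=-1,gz=43)
E
```

```text
[ 0.6747 -1.0053 -1.7783] [0.0875 0.0594 0.0208] 0.021582802180792816 [ 0.4722 -0.288   0.2873] [ 26.7036  24.3204  -2.2448 111.5989   1.3364  44.6385 -79.6853]
target [ 0.4395 -0.0685  0.286 ] rotvec [-0.5826 -0.0042  0.0085] shift now [   2.4  -82.6 -206. ] shift after rot [   1.3   44.4 -217.4]
```

View pics/w3.png

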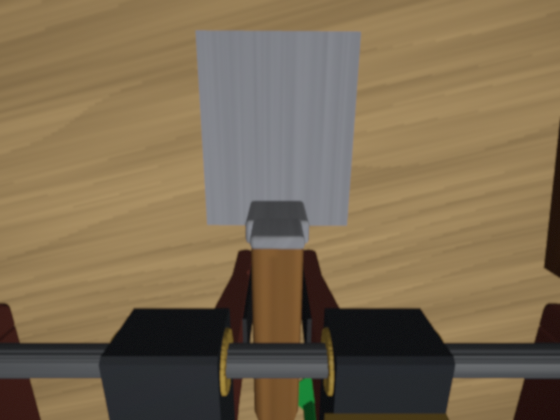

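```bash
cat >> m.py <<'E'
def pnp(px,c):
    "scraper pose (origin, [roll,pitch,yaw]) in world from blade-top corners FL,FR,RR,RL"
    o=np.array([[50,40,1.6],[50,-40,1.6],[-50,-40,1.6],[-50,40,1.6]])/1000
    _,r,t=cv2.solvePnP(o,np.array(px,float),np.array(c["intrinsics"]),None)
    R=np.array(c["R"]);S=R.T@cv2.Rodrigues(r)[0];return (R.T@(t[:,0]-c["t"])),Ro.from_matrix(S).as_euler('xyz',degrees=True)
E
python3 - <<'E'
from m import *
a=cv2.imread("pics/w3.png");c=get_calibration("wrist")
g=cv2.cvtColor(a,cv2.COLOR_BGR2GRAY)
q=cv2.cornerSubPix(g,np.array([[197,31],[359,31],[349,225],[207,225]],np.float32).reshape(-1,1,2),(6,6),(-1,-1),(3,50,.01))[:,0];print(q.tolist())
print(pnp(q,c))
s=state();R=Ro.from_euler('xyz',s["orientation"],degrees=True);p,T=spose([0,0],0,-13.3,s=-1,gz=43)
# predicted origin assuming rigid grasp
S=R*tool(0,0,-1).inv();print("pred",s["tcp_pos"]+R.apply([.163,0,0])-S.apply([-.065,0,.043]),S.as_euler('xyz',degrees=True))
E
```

```text
[[197.0, 31.0], [360.2029113769531, 31.541311264038086], [349.0, 225.0], [207.0, 225.0]]
(array([ 0.534 , -0.3024,  0.0795]), array([  0.3067,   3.3726, -13.5196]))
pred [ 0.5337 -0.3023  0.0807] [  0.0899   0.526  -13.383 ]
```

Request:
step_arm --increments '[-0.117,0,0,0,0,0,1,-0.117,0,0,0,0,0,1,-0.117,0,0,0,0,0,1,-0.117,0,0,0,0,0,1,-0.117,-0.004,0.008,0,0,0,1]'

```text
time: 5.45
tcp_pos: [0.47, -0.2864, 0.2813]
orientation: [-150.5, 89.4, 140.9]
force: [0.3, -0.5, -1.9]
opening: 0.0218
```

Request:
step_arm --increments '[0,0,0,0,5,-27,1,0,0,0,0,5,-27,1,0,0,0,0,5,-27,1,0,0,0,0,5,-27,1,0,0,0,0,5,-27,1,0,0,0,0,5,-27,1,0,0,0,0,5,-27,1,0,0,0,0,0,0,1,0,0,0,0,0,0,1]'

```text
time: 6.35
tcp_pos: [0.4263, -0.0913, 0.2723]
orientation: [-138.0, 88.5, 153.5]
force: [0.1, 0.4, -2.5]
opening: 0.0215
```

```bash
python3 - <<'E'
from m import *
plan([.5006,-.0463],.08,20,s=-1,gz=43)
a,c=blade("w4");np.savez("w4.npz",**c);plan([.5006,-.0463],.08,20,s=-1,gz=43);s=state();print(s['time'],s['qpos'],s['opening'])
E
```

```text
target [ 0.4395 -0.0685  0.286 ] rotvec [ 0.0268 -0.0194  0.0179] shift now [-13.7  20.4 -16.6] shift after rot [-13.7  20.2 -16.9]
target [ 0.4395 -0.0685  0.286 ] rotvec [ 0.0264 -0.0197  0.0181] shift now [-13.7  20.5 -16.7] shift after rot [-13.7  20.3 -16.9]
6.4 [ 17.1074  17.3565 -14.962  126.1219   6.0822  38.6405 -70.5461] 0.021879302103548128
```

View pics/w4.png

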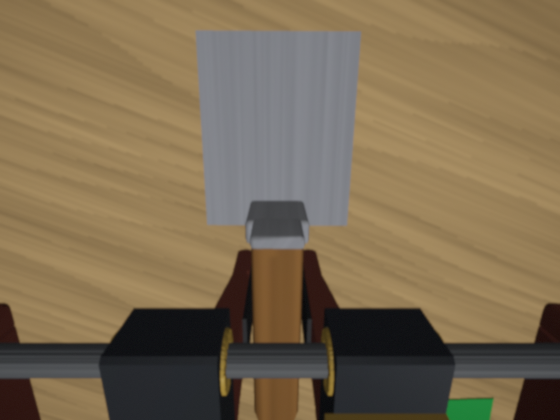

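Request:
step_arm --increments '[0.026,-0.02,0.018,0,20,-17,1,0,0,0,15,0,0,1,0,0,0,15,0,0,1,0,0,0,0,0,0,1]'

```text
time: 6.8
tcp_pos: [0.4398, -0.0716, 0.2404]
orientation: [15.0, 89.9, -55.5]
force: [-0.7, -0.4, -1.9]
opening: 0.0218
```

```bash
python3 - <<'E'
from m import *
plan([.5006,-.0463],.0,20,s=-1,gz=43)
b=snapshot("side");a=snapshot("scene");cv2.imwrite("pics/side5.png",b[:,:,::-1])
def cr(im,x,y,w,h,f=5): return cv2.resize(im[y:y+h,x:x+w],None,fx=f,fy=f,interpolation=cv2.INTER_CUBIC)
im=np.vstack([cr(b,200,215,160,60),cr(a,225,205,160,60)]);cv2.imwrite("pics/crop5.png",im[:,:,::-1])
s=state();R=Ro.from_euler('xyz',s["orientation"],degrees=True);S=R*tool(0,0,-1).inv();print("pred",s["tcp_pos"]+R.apply([.163,0,0])-S.apply([-.065,0,.043]),S.as_euler('xyz',degrees=True),s["time"])
E
```

```text
target [ 0.4395 -0.0685  0.206 ] rotvec [-0.0078  0.0018 -0.0005] shift now [34.4  0.7 -3. ] shift after rot [34.4  0.8 -3. ]
pred [ 0.502  -0.0504  0.0358] [-0.1551 -0.1141 19.5238] 6.9
```

View pics/crop5.png

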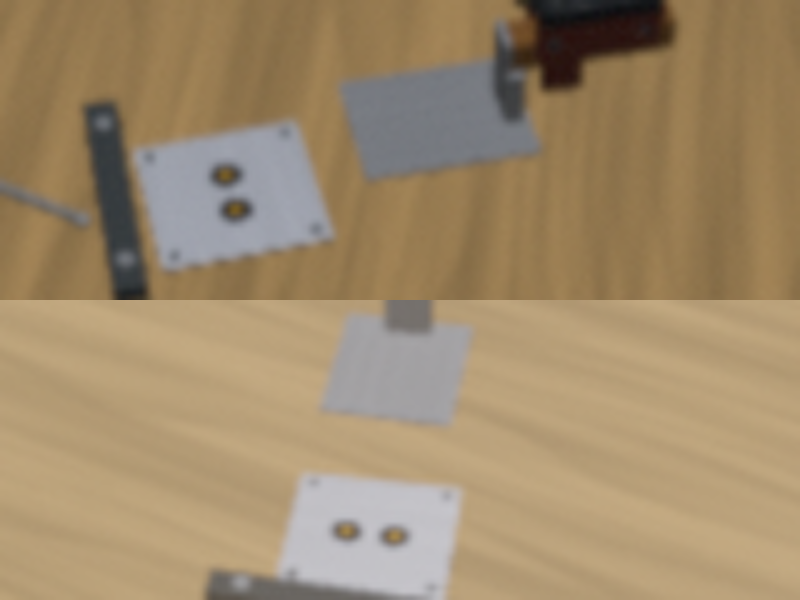

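Crop 5: blade front corners are (340,83) and (368,181) in the side crop, and (321,410) and (452,424) in the scene crop. The plate lies ahead of it. I'll triangulate the nose and the near edge of the plate.

```bash
python3 - <<'E'
from m import *
A=get_calibration("scene");B=get_calibration("side")
P=lambda c:np.array(c["intrinsics"])@np.c_[c["R"],c["t"]]
sp=(np.array([(340,83),(368,181),(540,152),(297,121),(333,239),(162,270),(136,148)])+.5)/5-.5+[200,215]
ap=(np.array([(321,110),(452,124),(302,173),(462,187)])+.5)/5-.5+[225,205]
def tri(i,j):
    X=cv2.triangulatePoints(P(B),P(A),sp[i].reshape(2,1),ap[j].reshape(2,1));return (X[:3]/X[3])[:,0]
print("FR",tri(0,0),"FL",tri(1,1),"pl nearR",tri(3,2),"pl nearL",tri(4,3))
s=state();R=Ro.from_euler('xyz',s["orientation"],degrees=True);S=R*tool(0,0,-1).inv();o=s["tcp_pos"]+R.apply([.163,0,0])-S.apply([-.065,0,.043])
for y in(-.04,.04):print("pred",o+S.apply([.05,y,.0016]))
Q=ray(B,sp[3:],.006);print(Q[:,:2],Q.mean(0));e=np.diff(np.r_[Q,Q[:1]],axis=0);print(np.degrees(np.arctan2(e[:,1],e[:,0])))
print("rear L side-cast at z=.0374",ray(B,sp[2:3],.0374), "pred",o+S.apply([-.05,.04,.0016]))
E
```

```text
FR [ 0.5611 -0.0699  0.036 ] FL [0.5349 0.0059 0.0363] pl nearR [ 0.5867 -0.0683  0.0053] pl nearL [0.5526 0.0232 0.0068]
pred [ 0.5625 -0.0714  0.0376]
pred [0.5357 0.004  0.0374]
[[ 0.5866 -0.0674]
 [ 0.5529  0.0236]
 [ 0.6425  0.0572]
 [ 0.6752 -0.035 ]] [ 0.6143 -0.0054  0.006 ]
[ 110.318    20.5218  -70.475  -159.9131]
rear L side-cast at z=.0374 [[ 0.443  -0.0253  0.0374]] pred [ 0.4415 -0.0295  0.0372]
```

Request:
step_arm --increments '[-0.012,0,0,10,0,-3,1,0,0,0,10,0,0,1,0,0,0,8,0,0,1,0,0,0,3,0,0,1,0,0,0,0,0,0,1]'

```text
time: 7.4
tcp_pos: [0.4397, -0.0701, 0.2091]
orientation: [43.0, 89.7, -26.9]
force: [-1.3, -0.2, -2.2]
opening: 0.0217
```

```bash
cat > st.py <<'E'
from m import *
def rep(gx=-65,gz=43):
    s=state();R=Ro.from_euler('xyz',s["orientation"],degrees=True);S=R*tool(0,0,-1).inv();o=s["tcp_pos"]+R.apply([.163,0,0])-S.apply([gx/1e3,0,gz/1e3])
    print("t",round(s["time"],2),"scraper",o,"rpy",S.as_euler('xyz',degrees=True),"F",s["force"],"M",s["ft_torque"],"op",round(s["opening"],4),"dqmax",np.abs(s["dq"]).max().round(2))
    d=o[:2]-[.615,-.0065];a=np.radians(20.2);print("rel plate along,lat mm",(d@[np.cos(a),np.sin(a)]*1e3).round(1),(d@[-np.sin(a),np.cos(a)]*1e3).round(1),"tcp",s["tcp_pos"])
if __name__=="__main__":rep()
E
python3 st.py
```

```text
t 7.4 scraper [ 0.5017 -0.0482  0.0034] rpy [-0.2204 -0.2052 20.1372] F [-1.2725 -0.2019 -2.1503] M [-0.0059  0.0427  0.046 ] op 0.0217 dqmax 0.28
rel plate along,lat mm -120.8 -0.0 tcp [ 0.4397 -0.0701  0.2091]
```

Request:
step_arm --increments '[0,0,0,2,0,0,1,0,0,0,1,0,0,1,0,0,0,1,0,0,1]'

```text
time: 7.7
tcp_pos: [0.44, -0.0702, 0.2058]
orientation: [39.6, 89.7, -30.2]
force: [-6.7, 0.9, 24.5]
opening: 0.0217
```

```bash
python3 st.py
```

```text
t 7.7 scraper [ 0.502  -0.0484  0.    ] rpy [-0.2514 -0.2083 20.1164] F [-6.6752  0.8623 24.4621] M [0.3642 1.55   0.01  ] op 0.0217 dqmax 0.65
rel plate along,lat mm -120.5 -0.3 tcp [ 0.44   -0.0702  0.2058]
```

Request:
step_arm --increments '[0,0,0,-0.7,5,0,1,0,0,0,0,7,0,1,0,0,0,0,7,0,1,0,0,0,0,7,0,1]'

```text
time: 8.1
tcp_pos: [0.4655, -0.061, 0.2073]
orientation: [39.1, 89.6, -30.8]
force: [-0.4, 0.0, -2.2]
opening: 0.0217
```

```bash
python3 st.py
```

```text
t 8.1 scraper [ 0.5277 -0.0394  0.0016] rpy [-0.2945 -0.2395 20.0751] F [-0.4213  0.0274 -2.2228] M [-0.057   0.2348 -0.001 ] op 0.0217 dqmax 8.64
rel plate along,lat mm -93.3 -0.8 tcp [ 0.4655 -0.061   0.2073]
```

Request:
step_arm --increments '[0,0,0,1.2,0,0,1,0,0,0,0.3,5,0,1,0,0,0,0.3,6,0,1]'

```text
time: 8.4
tcp_pos: [0.4755, -0.0575, 0.206]
orientation: [-13.4, 89.7, -83.3]
force: [-7.8, -2.2, 18.0]
opening: 0.0218
```

```bash
python3 st.py
```

```text
t 8.4 scraper [ 0.5367 -0.0363 -0.0001] rpy [-0.2936  0.0699 20.0551] F [-7.7902 -2.1646 18.0293] M [-0.1066  1.8854  0.0715] op 0.0218 dqmax 6.27
rel plate along,lat mm -83.8 -0.9 tcp [ 0.4755 -0.0575  0.206 ]
```

Request:
step_arm --increments '[0,0,0,-0.2,7,-0.3,1,0,0,0,0,7,0,1,0,0,0,0.3,7,0,1]'

```text
time: 8.7
tcp_pos: [0.4946, -0.0505, 0.206]
orientation: [-47.9, 89.6, -117.9]
force: [-7.5, -2.9, 15.2]
opening: 0.0218
```

```bash
python3 st.py
```

```text
t 8.7 scraper [ 0.5549 -0.0297 -0.0004] rpy [-0.2989  0.3304 19.9944] F [-7.4544 -2.8686 15.1596] M [-0.0109  1.3554  0.0893] op 0.0218 dqmax 8.5
rel plate along,lat mm -64.4 -1.1 tcp [ 0.4946 -0.0505  0.206 ]
```

Request:
step_arm --increments '[0,0,0,0,8,-0.5,1,0,0,0,0.1,8,-0.3,1,0,0,0,0.1,8,0,1]'

```text
time: 9.0
tcp_pos: [0.5176, -0.0419, 0.206]
orientation: [-55.7, 89.4, -125.8]
force: [-4.6, -2.2, 7.7]
opening: 0.0216
```

```bash
python3 - <<'E'
from st import *
rep()
b=snapshot("side");a=snapshot("scene");c=get_calibration("wrist");w=snapshot("wrist");np.savez("w6.npz",**c)
def cr(im,x,y,w,h,f=5): return cv2.resize(im[y:y+h,x:x+w],None,fx=f,fy=f,interpolation=cv2.INTER_CUBIC)
im=np.vstack([np.hstack([cr(b,200,215,80,60),cr(a,250,215,80,60)]),cv2.resize(w,(400,300))[:, :400].repeat(1,1) if 0 else np.hstack([cv2.resize(w,(400,300)),np.zeros((300,400,3),np.uint8)])]);cv2.imwrite("pics/crop6.png",im[:,:,::-1]);cv2.imwrite("pics/w6.png",w[:,:,::-1])
E
```

```text
t 9.0 scraper [ 0.5775 -0.0214 -0.0005] rpy [-0.3328  0.4885 19.94  ] F [-4.5898 -2.163   7.6935] M [0.0561 0.8485 0.0572] op 0.0216 dqmax 10.17
rel plate along,lat mm -40.3 -1.1 tcp [ 0.5176 -0.0419  0.206 ]
```

View pics/crop6.png

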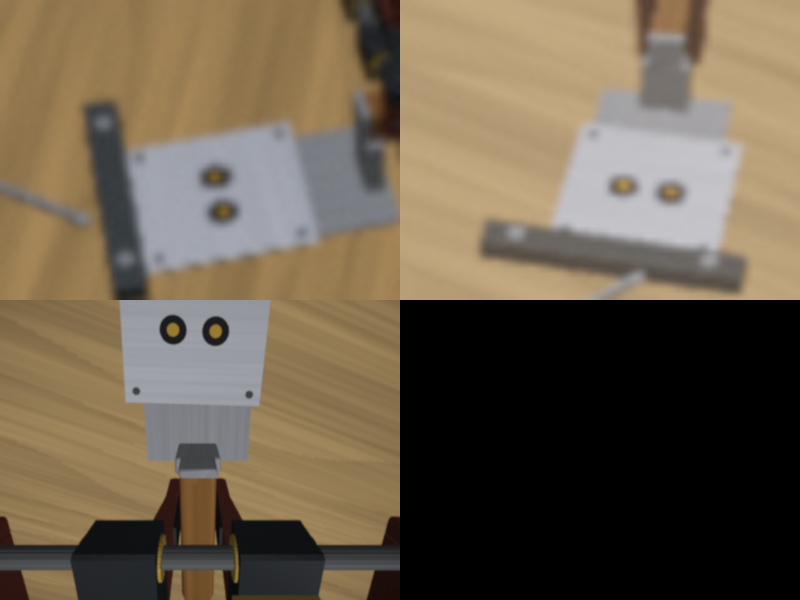

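```bash
python3 - <<'E'
from st import *
c=dict(np.load("w6.npz"))
s=state();R=Ro.from_euler('xyz',s["orientation"],degrees=True);S=R*tool(0,0,-1).inv();o=s["tcp_pos"]+R.apply([.163,0,0])-S.apply([-.065,0,.043])
P=ray(c,np.array([(126,103.5),(260,105),(144,104),(251,105)])*1.4,.0075);print(S.inv().apply(P-o)*1e3)
P=ray(c,np.array([(147,160),(250,160)])*1.4,.0016);print(S.inv().apply(P-o)*1e3)
E
```

```text
[[ -3.005   52.7015   7.9566]
 [ -4.1933 -43.4822   7.3844]
 [ -3.3759  39.8581   7.8792]
 [ -4.185  -36.9932   7.4227]]
[[-48.3393  41.7503   1.7806]
 [-48.577  -40.418    1.2954]]
```

Request:
step_arm --increments '[0,0,0,0,8,-1.2,1,0,0,0,0.1,8,-1.2,1,0,0,0,0,7,-1,1,0,0,0,0,0,0,1]'

```text
time: 9.55
tcp_pos: [0.5388, -0.0313, 0.2062]
orientation: [-52.6, 89.4, -122.8]
force: [1.8, 0.7, -0.2]
opening: 0.022
```

```bash
cat > pl.py <<'E'
from st import *
def plate(name):
    "plate extent in the scraper frame from the wrist picture (bright, unsaturated)"
    rep();c=get_calibration("wrist");w=snapshot("wrist");cv2.imwrite(f"pics/{name}.png",w[:,:,::-1])
    s=state();R=Ro.from_euler('xyz',s["orientation"],degrees=True);S=R*tool(0,0,-1).inv();o=s["tcp_pos"]+R.apply([.163,0,0])-S.apply([-.065,0,.043])
    hsv=cv2.cvtColor(w,cv2.COLOR_RGB2HSV);m=((hsv[:,:,1]<40)&(hsv[:,:,2]>165)).astype(np.uint8);m[260:]=0
    n,l,st,_=cv2.connectedComponentsWithStats(m);i=1+st[1:,4].argmax();ys,xs=np.where(l==i);print("px",st[i])
    b=ys.max();r=[]
    for row in(b-8,b-60): x=xs[ys==max(row,1)];r+=[(x.min(),max(row,1)),(x.max(),max(row,1))]
    r.append((np.median(xs[ys>b-3]),b))
    # blade-parallel plane at plate top
    P=[];n_=S.apply([0,0,1]);p0=o+n_*.0076;C=-np.array(c["R"]).T@c["t"]
    for u in r:
        d=np.array(c["R"]).T@np.linalg.solve(c["intrinsics"],[*u,1.]);P.append(S.inv().apply(C+d*(n_@(p0-C))/(n_@d)-o)*1e3)
    print("L,R near; L,R far; rear (mm)",np.round(P,1)[:,:2].tolist())
E
python3 -c "
from pl import *
plate('w7')"
```

```text
t 9.55 scraper [ 0.5987 -0.0112 -0.0004] rpy [-0.3866  0.5065 19.8481] F [ 1.7794  0.7447 -0.1568] M [ 0.4745 -0.4275 -0.0067] op 0.022 dqmax 0.49
rel plate along,lat mm -16.9 1.2 tcp [ 0.5388 -0.0313  0.2062]
px [  179    71   193   116 15706]
L,R near; L,R far; rear (mm) [[-20.3, 49.8], [-20.3, -1.9], [6.5, 49.1], [6.4, -44.2], [-24.7, -19.5]]
```

Request:
step_arm --increments '[0,0,0,0,5,0,1,0,0,0,-1,-1,0,1,0,0,0.01,-3,-1,0,1,0,0,0.01,-4,-1,0,1,0,0,0,-5,0,0,1,0,0,0,-5,0,0,1,0,0,0,0,0,0,1]'

```text
time: 10.3
tcp_pos: [0.5374, -0.0316, 0.2235]
orientation: [47.8, 89.6, -22.4]
force: [0.3, 0.2, -3.2]
opening: 0.0217
```

```bash
python3 -c "
from pl import *
plate('w8')
b=snapshot('side');im=cv2.resize(b[205:285,190:300],None,fx=5,fy=5,interpolation=cv2.INTER_CUBIC);cv2.imwrite('pics/crop8.png',im[:,:,::-1])
"
```

```text
t 10.3 scraper [ 0.6    -0.0102  0.0179] rpy [-0.295  -0.3251 19.8195] F [ 0.269   0.2231 -3.2298] M [-0.0471  0.166  -0.0098] op 0.0217 dqmax 0.39
rel plate along,lat mm -15.3 1.7 tcp [ 0.5374 -0.0316  0.2235]
px [  180    81   191   113 14514]
L,R near; L,R far; rear (mm) [[-24.1, 50.2], [-24.1, 8.7], [3.1, 49.0], [3.0, -28.3], [-28.5, -14.9]]
```

View pics/crop8.png

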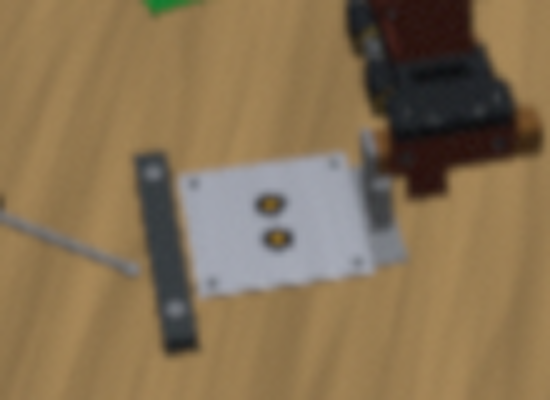

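The plate is up on the blade, level and clear of the bench, with its rear rim 6 mm ahead of the neck. Next I'll lift higher and measure the scale from the earlier pictures.

Request:
step_arm --increments '[0,0,0.005,-8,-2,0,1,0,0,0.005,-10,-4,0,1,0,0,0,-12,-5,0,1,0,0,0,-15,-5,0,1,0,0,0,-18,-5,0,1,0,0,0,-18,-5,0,1,0,0,0,-18,-5,0,1,0,0,0,-10,-3,0,1,0,0,0,0,0,0,1]'

```text
time: 11.3
tcp_pos: [0.4991, -0.0444, 0.3413]
orientation: [69.3, 89.0, -0.9]
force: [0.7, -0.3, -3.2]
opening: 0.0217
```

```bash
python3 - <<'E'
from pl import *
plate('w9');plan([.5015,.330],.12,6,s=-1,gz=43)
a=cv2.imread("pics/scene0.png");b=cv2.imread("pics/side0.png")
def cr(im,x,y,w,h,f=4): return cv2.resize(im[y:y+h,x:x+w],None,fx=f,fy=f,interpolation=cv2.INTER_CUBIC)
cv2.imwrite("pics/crop9.png",np.hstack([cr(a,370,240,100,85),cr(b,180,310,100,85)]))
E
```

```text
t 11.3 scraper [ 0.564  -0.0224  0.1364] rpy [-0.3681 -0.9723 19.8215] F [ 0.6929 -0.285  -3.2487] M [-0.1295  0.1439 -0.0198] op 0.0217 dqmax 0.54
rel plate along,lat mm -53.3 2.7 tcp [ 0.4991 -0.0444  0.3413]
px [  179    83   191   112 14202]
L,R near; L,R far; rear (mm) [[-24.8, 50.2], [-24.8, 12.3], [2.4, 49.0], [2.4, -25.4], [-29.3, -13.1]]
target [0.4369 0.3232 0.326 ] rotvec [ 0.2412  0.0041 -0.017 ] shift now [  13.5   65.7 -367. ] shift after rot [  14.6  -23.6 -372. ]
```

View pics/crop9.png

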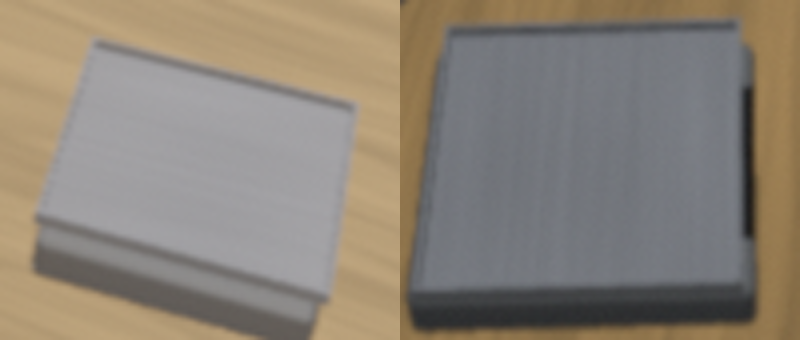

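```bash
python3 - <<'E'
from m import *
for n,q,o in(("scene",[(93,41),(356,104),(328,299),(36,217)],(370,240)),("side",[(45,24),(341,20),(350,292),(12,292)],(180,310))):
    P=ray(get_calibration(n),(np.array(q)+.5)/4-.5+o,.057);e=np.diff(np.r_[P,P[:1]],axis=0)
    print(n,P[:,:2].tolist(),P.mean(0)[:2],np.linalg.norm(e,axis=1),np.degrees(np.arctan2(e[:,1],e[:,0])))
E
```

```text
scene [[0.529231371878835, 0.24237184589053867], [0.5022653843067064, 0.41289288379724176], [0.6772517295694658, 0.43843916797978744], [0.7021973937221203, 0.2672768245504433]] [0.6027 0.3402] [0.1726 0.1768 0.173  0.1747] [  98.9863    8.3059  -81.7079 -171.8064]
side [[0.6991457014850422, 0.26480863825280543], [0.5245186901518484, 0.24172398615335933], [0.4947917143682534, 0.4188318613527646], [0.6728986231390413, 0.4398018400213122]] [0.5978 0.3413] [0.1761 0.1796 0.1793 0.177 ] [-172.4695   99.5281    6.715   -81.4698]
```

Request:
step_arm --increments '[0.04,0,0,0,0,0,1,0.04,0,0,0,0,0,1,0.04,0,0,0,0,0,1,0.04,0,0,0,0,0,1,0.04,0,0,0,0,0,1,0.04,0,0,0,0,0,1]'

```text
time: 11.95
tcp_pos: [0.4978, -0.0438, 0.3356]
orientation: [88.0, 89.5, 3.6]
force: [1.0, 0.4, -3.1]
opening: 0.0217
```

Request:
step_arm --increments '[0,0,0,0,-1,-6,1,0,0,0,0,-1,-12,1,0,0,0,0,-1,-18,1,0,0,0,0,-1,-22,1,0,0,0,0,-1,-22,1,0,0,0,0,-1,-22,1,0,0,0,0,-1,-22,1,0,0,0,0,-1,-22,1,0,0,0,0,-1,-22,1,0,0,0,0,-1,-22,1]'

```text
time: 12.95
tcp_pos: [0.4634, 0.157, 0.3313]
orientation: [130.2, 89.9, 46.3]
force: [-0.6, 0.4, -2.0]
opening: 0.0216
```

```bash
python3 -c "
from pl import *
plate('w10');plan([.5015,.330],.12,6,s=-1,gz=43)"
```

```text
t 12.95 scraper [0.5284 0.1643 0.1254] rpy [ 0.0961 -0.1138  6.1505] F [-0.5602  0.4349 -1.9799] M [ 0.0008  0.1274 -0.0188] op 0.0216 dqmax 29.22
rel plate along,lat mm -22.3 190.2 tcp [0.4634 0.157  0.3313]
px [  180    62   194   134 18723]
L,R near; L,R far; rear (mm) [[-24.9, 44.3], [-25.2, -8.3], [2.2, 43.0], [1.6, -50.4], [-29.8, -27.0]]
target [0.4369 0.3232 0.326 ] rotvec [ 0.0077 -0.0046 -0.0025] shift now [   6.2   -7.3 -163.8] shift after rot [   5.5   -8.6 -163.8]
```

Request:
step_arm --increments '[-0.01,0,0,0,0,-22,1,-0.01,0,0,0,0,-22,1,0,0,0,0,0,-22,1,0,0,0,0,0,-22,1,0,0,0,0,0,-20,1,0,0,0,0,0,-14,1,0,0,0,0,0,-8,1,0,0,0,0,0,-3,1,0,0,0,0,0,0,1]'

```text
time: 13.9
tcp_pos: [0.4381, 0.3048, 0.3299]
orientation: [-160.7, 89.6, 117.8]
force: [0.6, 0.5, -3.9]
opening: 0.0219
```

```bash
cat >> pl.py <<'E'
def edge(along,h,pitch,yaw=8,pan=(.601,.339),lat=0,gx=-65,gz=43):
    "plan: leading edge at `along` m from pan centre, h m above pan floor"
    S=Ro.from_euler('ZY',[yaw,pitch],degrees=True);a=np.radians(yaw)
    E=np.r_[pan[0]+along*np.cos(a)-lat*np.sin(a),pan[1]+along*np.sin(a)+lat*np.cos(a),.05+h];o=E-S.apply([.05,0,0])
    plan(o[:2],o[2],yaw,pitch,s=-1,gx=gx,gz=gz)
E
python3 -c "
from pl import *
plate('w11');edge(-.045,.05,0);edge(-.045,.02,0);edge(-.045,.006,12);edge(-.045,.004,20)"
```

```text
t 13.9 scraper [0.5017 0.3156 0.1238] rpy [0.3555 0.1247 8.4993] F [ 0.6073  0.5028 -3.8741] M [-0.0856  0.2023 -0.0223] op 0.0219 dqmax 0.39
rel plate along,lat mm 4.9 341.4 tcp [0.4381 0.3048 0.3299]
px [  173    86   192   110 14804]
L,R near; L,R far; rear (mm) [[-25.6, 52.7], [-25.6, 13.9], [1.6, 52.5], [1.6, -40.0], [-30.0, 9.9]]
target [0.4426 0.3167 0.306 ] rotvec [ 0.0081 -0.0059  0.0023] shift now [ 23.9   6.2 -11.4] shift after rot [ 23.9   6.  -11.6]
target [0.4426 0.3167 0.276 ] rotvec [ 0.0081 -0.0059  0.0023] shift now [ 53.9   6.3 -11.2] shift after rot [ 53.9   6.  -11.6]
target [0.4875 0.323  0.2814] rotvec [ 0.0086 -0.0051 -0.2072] shift now [ 48.4  51.6 -10.9] shift after rot [ 36.7  60.3 -11.6]
target [0.5192 0.3275 0.2869] rotvec [ 0.009  -0.0045 -0.3468] shift now [ 42.9  83.6 -10.7] shift after rot [ 11.9  93.1 -11.6]
```

Request:
step_arm --increments '[0.008,-0.006,0,8,2,-4,1,0,0,0,12,2,-4,1,0,0,0,12,1,0,1,0,0,0,12,0,0,1,0,0,0,6,0,0,1,0,0,0,0,0,0,1]'

```text
time: 14.55
tcp_pos: [0.4432, 0.3104, 0.2739]
orientation: [-50.5, 89.7, -132.8]
force: [-0.1, 0.2, -3.0]
opening: 0.0217
```

```bash
python3 -c "
from pl import *
plate('w12')
for p,h in((4,.016),(8,.012),(12,.008)):edge(-.045,h,p,lat=-.003)"
```

```text
t 14.55 scraper [0.5068 0.3182 0.0677] rpy [-0.2025  0.2457  7.6928] F [-0.1088  0.2003 -3.0378] M [-0.0476  0.1734 -0.0298] op 0.0217 dqmax 0.45
rel plate along,lat mm 10.6 342.1 tcp [0.4432 0.3104 0.2739]
px [  173    85   192   111 15246]
L,R near; L,R far; rear (mm) [[-25.6, 51.5], [-25.6, 13.3], [1.6, 51.3], [1.5, -41.5], [-30.0, 5.9]]
target [0.4575 0.3158 0.2795] rotvec [-0.0055  0.0032 -0.0659] shift now [-5.2 14.8 -3.4] shift after rot [-6.2 14.4 -3.3]
target [0.4725 0.3179 0.282 ] rotvec [-0.0056  0.003  -0.1357] shift now [-7.8 29.9 -3.5] shift after rot [-11.7  28.6  -3.3]
target [0.4879 0.3201 0.2834] rotvec [-0.0057  0.0028 -0.2055] shift now [-9.2 45.5 -3.5] shift after rot [-18.3  42.6  -3.3]
```

Request:
step_arm --increments '[-0.005,0.003,-0.034,-1,7.5,-1,1,0,0,-0.034,-1.5,7.5,-1,1,0,0,-0.034,-2,7.4,-1,1,0,0,-0.034,-2.5,7.3,0,1,0,0,-0.034,-3,7.2,0,1,0,0,-0.03,-3.3,7,0,1,0,0,0,0,0,0,1]'

```text
time: 15.3
tcp_pos: [0.49, 0.3205, 0.2868]
orientation: [-90.7, 78.2, -172.6]
force: [0.2, -0.5, -3.3]
opening: 0.0221
```

```bash
python3 -c "
from pl import *
plate('w13')
for p,h in((12,.006),(16,.005),(20,.004)):edge(-.045,h,p,lat=-.003)"
```

```text
t 15.3 scraper [0.5112 0.324  0.0718] rpy [ 0.1433 11.8081  8.0633] F [ 0.1821 -0.5158 -3.2669] M [-0.0251 -0.2132 -0.0136] op 0.0221 dqmax 1.25
rel plate along,lat mm 16.7 346.0 tcp [0.49   0.3205 0.2868]
px [  170    40   201   154 22740]
L,R near; L,R far; rear (mm) [[-23.7, 51.6], [-23.8, -1.6], [3.4, 51.3], [3.3, -42.1], [-28.2, 4.8]]
target [0.4879 0.3201 0.2814] rotvec [ 0.0015 -0.002  -0.0035] shift now [ 5.4 -0.4  0.2] shift after rot [ 5.4 -0.4  0.2]
target [0.5036 0.3223 0.2847] rotvec [ 0.0015 -0.0019 -0.0733] shift now [-1.1 14.4  0.2] shift after rot [-2.1 14.3  0.2]
target [0.5196 0.3245 0.2869] rotvec [ 0.0016 -0.0019 -0.1431] shift now [-6.5 29.8  0.2] shift after rot [-10.7  28.6   0.2]
```

Request:
step_arm --increments '[0,0,-0.018,1,3.6,0,1,0,0,-0.018,0,3.6,0,1,0,0,-0.018,-1,3.6,0,1,0,0,-0.018,-1,3.6,0,1,0,0,0,0,0,0,1]'

```text
time: 15.85
tcp_pos: [0.5035, 0.3227, 0.2842]
orientation: [-90.4, 73.8, -172.3]
force: [0.5, 0.1, -3.7]
opening: 0.0223
```

```bash
python3 -c "
from pl import *
plate('w14')
for p,h in((16,.004),(18,.004),(20,.004)):edge(-.045,h,p,lat=-.003)"
```

```text
t 15.85 scraper [0.5084 0.3239 0.0683] rpy [ 0.1214 16.1766  8.1788] F [ 0.5116  0.0741 -3.6954] M [ 0.0195 -0.3277 -0.0368] op 0.0223 dqmax 0.48
rel plate along,lat mm 14.0 346.9 tcp [0.5035 0.3227 0.2842]
px [  170    37   201   154 23634]
L,R near; L,R far; rear (mm) [[-22.3, 51.4], [-22.4, -8.4], [4.6, 51.2], [4.5, -42.4], [-26.8, 11.2]]
target [0.5036 0.3223 0.2837] rotvec [ 0.0032 -0.0012  0.0028] shift now [0.4 0.5 0.5] shift after rot [0.4 0.5 0.5]
target [0.5116 0.3234 0.2855] rotvec [ 0.0033 -0.0011 -0.0321] shift now [-3.5  7.7  0.6] shift after rot [-3.8  7.6  0.5]
target [0.5196 0.3245 0.2869] rotvec [ 0.0033 -0.001  -0.067 ] shift now [-7.2 15.1  0.6] shift after rot [-8.2 14.6  0.5]
```

Request:
step_arm --increments '[0,0,-0.018,-1.8,3.8,0,1,0,0,-0.018,-1.8,3.8,0,1,0,0,0,0,0,0,1]'

```text
time: 16.2
tcp_pos: [0.5119, 0.3241, 0.2856]
orientation: [-90.4, 71.6, -172.2]
force: [0.1, -0.1, -4.0]
opening: 0.0219
```

```bash
python3 -c "
from pl import *
plate('w15')
for p,h in((18,.004),(20,.004),(22,.004)):edge(-.045,h,p,lat=-.003)"
```

```text
t 16.2 scraper [0.5086 0.3241 0.0697] rpy [ 0.1209 18.3869  8.221 ] F [ 0.1131 -0.1308 -4.0321] M [ 0.0436 -0.384  -0.0407] op 0.0219 dqmax 0.42
rel plate along,lat mm 14.3 347.0 tcp [0.5119 0.3241 0.2856]
px [  171    44   198   135 20775]
L,R near; L,R far; rear (mm) [[-15.9, 51.4], [-16.0, -16.2], [10.4, 51.1], [10.3, -42.5], [-20.2, 9.0]]
target [0.5116 0.3234 0.2855] rotvec [ 0.0038 -0.0009  0.0064] shift now [ 0.2 -0.1  0.7] shift after rot [ 0.2 -0.1  0.7]
target [0.5196 0.3245 0.2869] rotvec [ 0.0038 -0.0008 -0.0285] shift now [-3.7  7.1  0.8] shift after rot [-3.9  7.   0.7]
target [0.5277 0.3257 0.2881] rotvec [ 0.0039 -0.0007 -0.0634] shift now [-7.4 14.5  0.8] shift after rot [-8.3 14.   0.7]
```

Request:
step_arm --increments '[0,0,0,0,0,0,1,0,0,0,0,0,0,1]'

```text
time: 16.45
tcp_pos: [0.5116, 0.3243, 0.2857]
orientation: [-90.4, 71.6, -172.2]
force: [-0.8, 0.3, -2.0]
opening: 0.0217
```

```bash
python3 -c "
from pl import *
plate('w16')"
```

```text
t 16.45 scraper [0.5083 0.3243 0.0697] rpy [ 0.1317 18.3584  8.2395] F [-0.7893  0.2652 -2.0473] M [ 0.0731 -0.3581  0.0224] op 0.0217 dqmax 0.15
rel plate along,lat mm 14.1 347.3 tcp [0.5116 0.3243 0.2857]
px [  172    50   197   118 17409]
L,R near; L,R far; rear (mm) [[-10.3, 52.0], [-10.3, -2.5], [15.6, 51.7], [15.5, -42.5], [-14.5, -4.6]]
```

Request:
step_arm --increments '[0,0,0,0,0,0,1,0,0,0,0,0,0,1,0,0,0,0,0,0,1]'

```text
time: 16.8
tcp_pos: [0.5113, 0.3243, 0.2859]
orientation: [-90.4, 71.7, -172.1]
force: [0.6, 0.0, -3.3]
opening: 0.0217
```

```bash
python3 -c "
from pl import *
plate('w17')
edge(-.06,.004,18);edge(-.06,.004,21)"
```

```text
t 16.8 scraper [0.5081 0.3243 0.0699] rpy [ 0.1282 18.3448  8.2603] F [ 0.623   0.0494 -3.2681] M [ 0.0321 -0.3423 -0.0048] op 0.0217 dqmax 0.14
rel plate along,lat mm 13.9 347.4 tcp [0.5113 0.3243 0.2859]
px [  172    50   197   118 17402]
L,R near; L,R far; rear (mm) [[-10.3, 51.5], [-10.3, -7.1], [15.6, 51.2], [15.5, -42.5], [-14.5, -3.5]]
target [0.4963 0.3243 0.2855] rotvec [ 0.0044 -0.0008  0.006 ] shift now [  5.1 -13.9  -2.1] shift after rot [  5.  -13.9  -2.1]
target [0.5084 0.326  0.2875] rotvec [ 0.0044 -0.0007 -0.0463] shift now [-0.7 -3.  -2.1] shift after rot [-0.6 -3.  -2.1]
```

```bash
python3 -c "
from pl import *
for p in(20,22,24):edge(-.030,.007,p)"
```

```text
target [0.534  0.3296 0.2899] rotvec [ 0.0044 -0.0007 -0.0289] shift now [-11.1  20.9  -2. ] shift after rot [-11.7  20.5  -2.1]
target [0.5421 0.3307 0.2911] rotvec [ 0.0044 -0.0006 -0.0638] shift now [-14.8  28.3  -2. ] shift after rot [-16.6  27.2  -2.1]
target [0.5502 0.3319 0.292 ] rotvec [ 0.0044 -0.0005 -0.0987] shift now [-18.2  35.7  -1.9] shift after rot [-21.7  33.8  -2.1]
```

Request:
step_arm --increments '[0,0,-0.015,-3,6,-1,1,0,0,-0.015,-4,7,-1,1,0,0,-0.015,-4,7,0,1,0,0,-0.015,-4,7,0,1,0,0,0,0,0,0,1]'

```text
time: 17.35
tcp_pos: [0.5445, 0.3311, 0.2913]
orientation: [-90.3, 68.0, -172.1]
force: [0.7, 0.2, -2.1]
opening: 0.0222
```

```bash
python3 -c "
from pl import *
plate('w18')
for p in(22,24,26):edge(-.030,.007,p)"
```

```text
t 17.35 scraper [0.5276 0.3292 0.076 ] rpy [ 0.1417 22.042   8.2438] F [ 0.708   0.2383 -2.1314] M [ 0.0488 -0.4542 -0.0427] op 0.0222 dqmax 0.51
rel plate along,lat mm 33.9 345.2 tcp [0.5445 0.3311 0.2913]
px [  171    39   200   119 17393]
L,R near; L,R far; rear (mm) [[-4.6, 51.0], [-4.7, -4.6], [20.8, 51.3], [20.7, -38.3], [-8.8, -3.6]]
target [0.5421 0.3307 0.2911] rotvec [ 0.0042 -0.0008  0.0009] shift now [ 0.8 -1.7  0.1] shift after rot [ 0.8 -1.7  0.1]
target [0.5502 0.3319 0.292 ] rotvec [ 0.0042 -0.0007 -0.034 ] shift now [-3.1  5.5  0.2] shift after rot [-3.3  5.4  0.1]
target [0.5584 0.333  0.2926] rotvec [ 0.0042 -0.0006 -0.0689] shift now [-6.7 12.9  0.2] shift after rot [-7.6 12.4  0.1]
```

Request:
step_arm --increments '[0,0,-0.007,-3,7,0,1,0,0,-0.007,-3,7,0,1,0,0,-0.007,-3,7,0,1,0,0,-0.007,-3,7,0,1,0,0,-0.007,-3,7,0,1,0,0,0,0,0,0,1]'

```text
time: 18.0
tcp_pos: [0.5848, 0.337, 0.2911]
orientation: [-90.3, 65.8, -172.0]
force: [0.1, -0.4, -2.9]
opening: 0.0221
```

```bash
python3 -c "
from pl import *
plate('w19')
for a in (.005,-.02):edge(a,.007,24)"
```

```text
t 18.0 scraper [0.5597 0.3338 0.0766] rpy [ 0.1308 24.2428  8.2764] F [ 0.0581 -0.4114 -2.9484] M [ 0.0173 -0.5332  0.019 ] op 0.0221 dqmax 0.57
rel plate along,lat mm 65.6 338.5 tcp [0.5848 0.337  0.2911]
px [  170    35   202   120 18122]
L,R near; L,R far; rear (mm) [[-3.0, 51.3], [-3.1, -7.7], [22.3, 51.1], [22.2, -39.7], [-7.2, -1.3]]
target [0.5849 0.3367 0.292 ] rotvec [ 0.0047 -0.0002  0.0045] shift now [-1.   0.2  0.4] shift after rot [-1.   0.2  0.4]
target [0.5601 0.3333 0.292 ] rotvec [ 0.0047 -0.0002  0.0045] shift now [  9.3 -22.6   0.3] shift after rot [  9.2 -22.7   0.4]
```

Request:
step_arm --increments '[0,0,0,1.5,-4.5,0,1,0,0,0,1.8,-4.5,0,1,0,0,0,2,-4.5,0,1,0,0,0,2,-4.5,0,1,0,0,0,2,-4.5,0,1]'

```text
time: 18.55
tcp_pos: [0.5573, 0.3335, 0.2921]
orientation: [-90.3, 65.7, -172.0]
force: [-1.2, 0.1, -2.9]
opening: 0.0218
```

```bash
python3 -c "
from pl import *
plate('w20')
for a in (-.045,):edge(a,.007,24);edge(a,.004,24)"
```

```text
t 18.55 scraper [0.532  0.3302 0.0776] rpy [ 0.1312 24.2977  8.3533] F [-1.2466  0.0877 -2.938 ] M [ 0.087  -0.4623 -0.0038] op 0.0218 dqmax 8.23
rel plate along,lat mm 38.3 344.7 tcp [0.5573 0.3335 0.2921]
px [  165     0   215   102 18178]
L,R near; L,R far; rear (mm) [[23.1, 50.5], [23.0, -41.2], [46.3, 51.3], [46.1, -44.7], [19.3, -5.9]]
target [0.5354 0.3298 0.292 ] rotvec [0.0062 0.0005 0.0061] shift now [  9.  -19.5   0.7] shift after rot [  8.9 -19.5   0.8]
target [0.5354 0.3298 0.289 ] rotvec [0.0062 0.0005 0.0061] shift now [ 11.7 -18.2   0.7] shift after rot [ 11.6 -18.3   0.8]
```

View pics/w20.png

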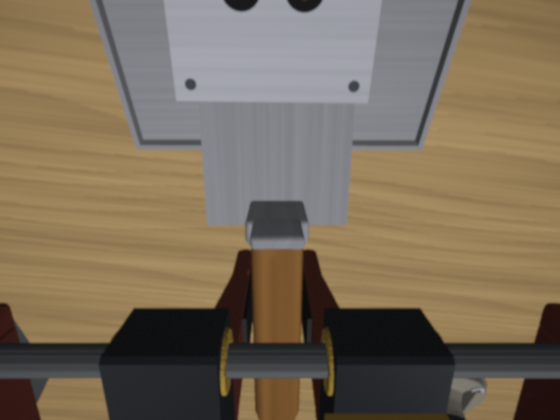

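Wrist view: the plate (rear rim at row 100) rests with its front on the pan floor and its rear on the blade, well inside the pan, whose rear rim is at row 145. I'll keep withdrawing slowly.

Request:
step_arm --increments '[0,0,0,2,-3.5,0,1,0,0,0,2,-3.5,0,1,0,0,0,2,-3.5,0,1,0,0,0,2,-3.5,0,1,0,0,0,1.8,-3.5,0,1,0,0,0,1.8,-3.5,0,1]'

```text
time: 19.2
tcp_pos: [0.5309, 0.3298, 0.2904]
orientation: [-90.3, 65.7, -171.9]
force: [-0.0, -0.8, -2.8]
opening: 0.0221
```

```bash
python3 -c "
from pl import *
plate('w21')
for a in (-.045,-.07):edge(a,.004,24)"
```

```text
t 19.2 scraper [0.5056 0.3266 0.0759] rpy [ 0.1353 24.3029  8.3846] F [-0.0027 -0.8492 -2.837 ] M [ 0.0804 -0.4535  0.0005] op 0.0221 dqmax 6.02
rel plate along,lat mm 12.3 350.3 tcp [0.5309 0.3298 0.2904]
px [ 167    0  211   44 7400]
L,R near; L,R far; rear (mm) [[48.6, 50.2], [48.5, -29.9], [62.6, 51.1], [62.5, -44.5], [45.2, -6.5]]
target [0.5354 0.3298 0.289 ] rotvec [0.0065 0.0007 0.0061] shift now [-0.8  5.2  0.8] shift after rot [-0.8  5.2  0.8]
target [0.5106 0.3263 0.289 ] rotvec [0.0065 0.0007 0.0061] shift now [  9.5 -17.6   0.6] shift after rot [  9.4 -17.7   0.8]
```

Request:
step_arm --increments '[0,0,0,2.2,-3,0,1,0,0,0,2.2,-3,0,1,0,0,0,2,-3.5,0,1,0,0,0,1.6,-3.6,0,1,0,0,0,0,0,0,1]'

```text
time: 19.75
tcp_pos: [0.514, 0.3276, 0.2886]
orientation: [-90.3, 65.7, -171.9]
force: [-0.3, 0.6, -2.0]
opening: 0.0218
```

```bash
python3 -c "
from pl import *
plate('w22')
edge(-.075,.004,24);edge(-.08,.09,0)"
```

```text
t 19.75 scraper [0.4886 0.3243 0.0741] rpy [ 0.148  24.3052  8.4214] F [-0.3318  0.555  -2.0387] M [ 0.0553 -0.547   0.0592] op 0.0218 dqmax 0.3
rel plate along,lat mm -4.4 354.1 tcp [0.514  0.3276 0.2886]Traceback (most recent call last):
  File "<string>", line 3, in <module>
    plate('w22')
    ~~~~~^^^^^^^
  File "pl.py", line 7, in plate
    n,l,st,_=cv2.connectedComponentsWithStats(m);i=1+st[1:,4].argmax();ys,xs=np.where(l==i);print("px",st[i])
                                                     ~~~~~~~~~~~~~~~^^
ValueError: attempt to get argmax of an empty sequence
```

Request:
step_arm --increments '[0,0,0,-6,-4,0,1,0,0,0,-12,-7,0,1,0,0,0,-14,-7,0,1,0,0,0,-14,-7,0,1,0,0,0,-14,-7,0,1,0,0,0.07,-5,-10,0,1,0,0,0.07,-5,-10,0,1,0,0,0.07,-5,-10,0,1,0,0,0.07,-5,-10,0,1,0,0,0.07,0,-10,0,1]'

```text
time: 20.8
tcp_pos: [0.469, 0.3208, 0.4043]
orientation: [-97.0, 86.8, -178.9]
force: [-0.3, -0.3, -2.5]
opening: 0.0218
```

```bash
python3 - <<'E'
from pl import *
rep();w=snapshot("wrist");b=snapshot("side");a=snapshot("scene")
def cr(im,x,y,w,h,f): return cv2.resize(im[y:y+h,x:x+w],(400,300),interpolation=cv2.INTER_CUBIC)
im=np.vstack([np.hstack([cr(b,170,300,120,90,4),cr(a,360,235,120,90,4)]),np.hstack([cv2.resize(w,(400,300)),cv2.resize(a,(400,300))])])
cv2.imwrite("pics/crop23.png",im[:,:,::-1]);plan([.537,-.3037],.12,-13.3,s=-1,gz=43)
# plate in pan by brightness (side view)
g=cv2.cvtColor(b,cv2.COLOR_RGB2GRAY)[300:395,170:290];m=(g>145).astype(np.uint8)
n,l,st,_=cv2.connectedComponentsWithStats(m);i=1+st[1:,4].argmax();k,_=cv2.findContours((l==i).astype(np.uint8),0,2)
r=cv2.minAreaRect(max(k,key=cv2.contourArea));q=cv2.boxPoints(r)+[170,300];P=ray(get_calibration("side"),q,.056);print(r,P[:,:2],P.mean(0),np.linalg.norm(np.diff(P,axis=0),axis=1))
E
```

```text
t 20.8 scraper [0.5219 0.3298 0.1951] rpy [0.3868 3.1356 8.1716] F [-0.3367 -0.3082 -2.5285] M [-0.0126  0.0083 -0.0019] op 0.0218 dqmax 39.17
rel plate along,lat mm 28.8 347.7 tcp [0.469  0.3208 0.4043]
target [ 0.4737 -0.2887  0.326 ] rotvec [0.3759 0.0056 0.06  ] shift now [ 78.8 -77.5 604.5] shift after rot [ 77.5 145.4 592. ]
((57.0, 48.5), (37.0, 44.0), 90.0) [[0.6565 0.3009]
 [0.555  0.2891]
 [0.5392 0.3855]
 [0.6344 0.3967]] [0.5963 0.343  0.056 ] [0.1022 0.0977 0.0959]
```

View pics/crop23.png

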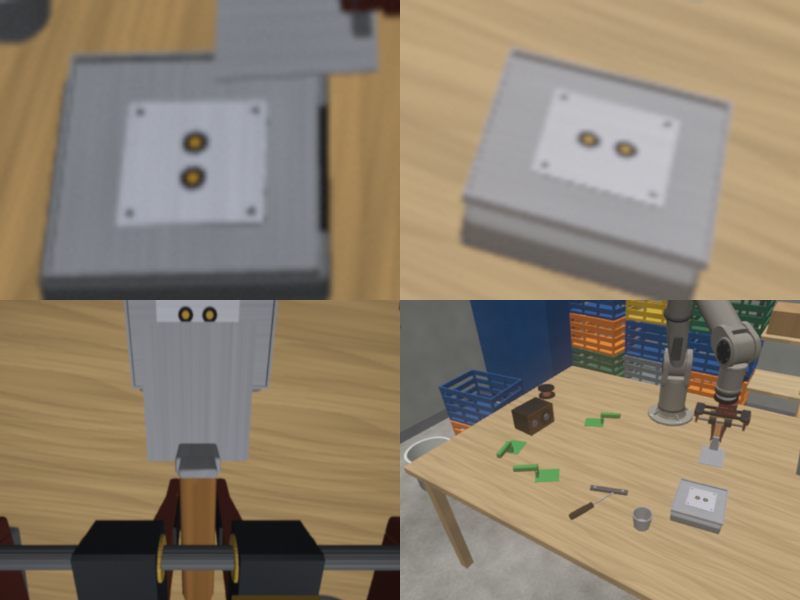

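Crop 23 shows the plate flat and centred in the pan, with everything else in place. I'm taking the scraper back to its first spot.

Request:
step_arm --increments '[0.094,0,0.03,0,0,0,1,0.094,0,0.03,0,0,0,1,0.094,0.005,0,0,0,0,1,0.094,0,0,0,0,0,1]'

```text
time: 21.35
tcp_pos: [0.4707, 0.3201, 0.4039]
orientation: [-99.1, 89.6, 156.6]
force: [0.5, 0.7, -1.4]
opening: 0.0215
```

Request:
step_arm --increments '[0,0,0,0,4,15,1,0,0,0,0,8,30,1,0,0,0,2,9,35,1,0,0,0,2,9,35,1,0,0,0,2,9,35,1,0,0,0,2,9,35,1,0,0,0,2,9,35,1,0,0,0,2,9,35,1,0,0,0,2,9,35,1,0,0,0,0,5,20,1]'

```text
time: 22.35
tcp_pos: [0.4749, -0.0197, 0.3879]
orientation: [-82.9, 88.6, 173.9]
force: [0.3, 0.3, -1.4]
opening: 0.022
```

```bash
python3 -c "
from pl import *
rep();plan([.537,-.3037],.12,-13.3,s=-1,gz=43)"
```

```text
t 22.35 scraper [ 0.5331 -0.0339  0.1804] rpy [ -0.1765   1.4177 -13.1476] F [ 0.2922  0.3254 -1.3967] M [ 0.1028  0.0065 -0.0395] op 0.022 dqmax 29.1
rel plate along,lat mm -86.4 2.6 tcp [ 0.4749 -0.0197  0.3879]
target [ 0.4737 -0.2887  0.326 ] rotvec [0.0027 0.0031 0.0247] shift now [ 61.2  61.6 262.1] shift after rot [ 61.9  60.8 262.1]
```

Request:
step_arm --increments '[0,0,0.025,5,7,30,1,0,0,0,10,8,35,1,0,0,0,10,8,35,1,0,0,0,10,8,35,1,0,0,0,10,8,35,1,0,0,0,10,8,33,1,0,0,0,10,6,25,1,0,0,0,0,4,15,1,0,0,0,0,0,0,1,0,0,0,0,0,0,1]'

```text
time: 23.35
tcp_pos: [0.4675, -0.2948, 0.3208]
orientation: [-87.8, 89.2, 169.4]
force: [0.5, 0.4, -1.2]
opening: 0.0219
```

```bash
python3 -c "
from pl import *
rep();plan([.537,-.3037],.0,-13.3,s=-1,gz=43)"
```

```text
t 23.35 scraper [ 0.5281 -0.3086  0.1139] rpy [ -0.0299   0.7864 -12.7683] F [ 0.5098  0.4402 -1.1691] M [0.0817 0.0096 0.0437] op 0.0219 dqmax 1.51
rel plate along,lat mm -185.9 -253.5 tcp [ 0.4675 -0.2948  0.3208]
target [ 0.4737 -0.2887  0.206 ] rotvec [0.0093 0.0006 0.0137] shift now [114.7   6.4  -7.3] shift after rot [114.8   4.7  -7.3]
```

Request:
step_arm --increments '[0.009,0,0.022,20,5,-7,1,0,0,0,25,0,0,1,0,0,0,25,0,0,1,0,0,0,20,0,0,1,0,0,0,10,0,0,1,0,0,0,5,0,0,1,0,0,0,0,0,0,1]'

```text
time: 24.05
tcp_pos: [0.4763, -0.2831, 0.2157]
orientation: [108.4, 89.3, 5.9]
force: [-0.2, -0.7, -1.7]
opening: 0.0218
```

```bash
python3 -c "
from pl import *
rep()"
```

```text
t 24.05 scraper [ 0.5422 -0.2969  0.0104] rpy [  0.217   -0.6532 -12.5059] F [-0.1762 -0.6533 -1.7208] M [ 0.0542  0.0593 -0.0096] op 0.0218 dqmax 0.61
rel plate along,lat mm -168.6 -247.4 tcp [ 0.4763 -0.2831  0.2157]
```

Request:
step_arm --increments '[0,0,0,6,0,0,1,0,0,0,2,0,0,1,0,0,0,1.5,0,0,1,0,0,0,0.5,0,0,1]'

```text
time: 24.45
tcp_pos: [0.4776, -0.2834, 0.2076]
orientation: [100.7, 89.1, -1.8]
force: [0.6, -0.1, -2.5]
opening: 0.0222
```

```bash
python3 -c "
from pl import *
rep()"
```

```text
t 24.45 scraper [ 0.5444 -0.2975  0.0026] rpy [  0.1708  -0.9058 -12.4704] F [ 0.5501 -0.1313 -2.4846] M [0.0509 0.0896 0.0413] op 0.0222 dqmax 0.62
rel plate along,lat mm -166.8 -248.7 tcp [ 0.4776 -0.2834  0.2076]
```

Request:
step_arm --increments '[0,0,0,1.5,0,0,1,0,0,0,1,0,0,1,0,0,0,0,0,0,1]'

```text
time: 24.75
tcp_pos: [0.4779, -0.2836, 0.2059]
orientation: [99.1, 89.0, -3.4]
force: [-0.2, 0.8, -1.5]
opening: 0.0219
```

```bash
python3 -c "
from pl import *
rep()"
```

```text
t 24.75 scraper [ 0.5448 -0.2979  0.001 ] rpy [  0.1553  -0.9691 -12.4905] F [-0.2071  0.8037 -1.4744] M [ 0.0122  0.1223 -0.0185] op 0.0219 dqmax 0.09
rel plate along,lat mm -166.5 -249.2 tcp [ 0.4779 -0.2836  0.2059]
```

Request:
step_arm --increments '[0,0,0,1,0,0,1,0,0,0,0.8,0,0,1]'

```text
time: 24.95
tcp_pos: [0.4781, -0.2837, 0.2056]
orientation: [98.9, 89.0, -3.6]
force: [-3.5, 2.0, 10.1]
opening: 0.0221
```

```bash
python3 -c "
from pl import *
rep()"
```

```text
t 24.95 scraper [ 0.5451 -0.298   0.0007] rpy [  0.1554  -0.9886 -12.5005] F [-3.5314  1.9729 10.0703] M [ 0.1967  0.8456 -0.0541] op 0.0221 dqmax 0.1
rel plate along,lat mm -166.2 -249.4 tcp [ 0.4781 -0.2837  0.2056]
```

Blade on the bench. I'll release gently: open only partway first, then fully, then rise.

Request:
step_arm --increments '[0,0,0,0,0,0,0.3,0,0,0,0,0,0,0,0,0,0,0,0,0,-1,0,0,0,0,0,0,-1,0,0,0,0,0,0,-1,0,0,0,0,0,0,-1]'

```text
time: 25.55
tcp_pos: [0.4788, -0.2841, 0.2061]
orientation: [96.0, 88.8, -6.5]
force: [-0.0, 0.0, -0.2]
opening: 0.0663
```

```bash
python3 -c "
from pl import *
rep()"
```

```text
t 25.55 scraper [ 0.5463 -0.2986  0.0014] rpy [  0.121   -1.1445 -12.5046] F [-0.009   0.0234 -0.1698] M [0.0063 0.0197 0.0074] op 0.0663 dqmax 0.14
rel plate along,lat mm -165.3 -250.5 tcp [ 0.4788 -0.2841  0.2061]
```

Request:
step_arm --increments '[0,0,-0.01,-8,0,0,-1,0,0,-0.01,-15,0,0,-1,0,0,0,-25,0,0,-1,0,0,0,-30,0,0,-1,0,0,0,-30,0,0,-1,0,0,0,-30,0,0,-1,0,0,0,-30,0,0,-1,0,0,0,0,0,0,-1,0,0,0,0,0,0,-1]'

```text
time: 26.45
tcp_pos: [0.478, -0.2841, 0.3842]
orientation: [-116.4, 89.7, 141.1]
force: [0.3, 0.0, -1.0]
opening: 0.0878
```

```bash
python3 - <<'E'
from pl import *
rep();c=get_calibration("wrist");a=snapshot("wrist")
hsv=cv2.cvtColor(a,cv2.COLOR_RGB2HSV);m=((hsv[:,:,1]<45)&(hsv[:,:,2]>100)).astype(np.uint8)
n,l,st,_=cv2.connectedComponentsWithStats(m)
for i in range(1,n):
    if st[i,4]>2000 and st[i,1]<250 and st[i,0]>60:
        k,_=cv2.findContours((l==i).astype(np.uint8),0,2);q=cv2.boxPoints(cv2.minAreaRect(k[0]))
        P=ray(c,q,.0016);e=np.diff(P,axis=0);print("blade",P.mean(0)[:2],np.degrees(np.arctan2(e[:,1],e[:,0])),np.linalg.norm(e,axis=1))
b=snapshot("side");b0=cv2.imread("pics/side0.png")[:,:,::-1]
g=cv2.cvtColor(b,cv2.COLOR_RGB2GRAY)[300:395,170:290];m=(g>145).astype(np.uint8)
n,l,st,_=cv2.connectedComponentsWithStats(m);i=1+st[1:,4].argmax();k,_=cv2.findContours((l==i).astype(np.uint8),0,2)
q=cv2.boxPoints(cv2.minAreaRect(max(k,key=cv2.contourArea)))+[170,300];P=ray(get_calibration("side"),q,.056);print("plate",P.mean(0))
for nm,(x,y,w,h) in dict(speaker=(290,108,62,52),driver=(155,228,62,35),cup=(155,278,36,36),green1=(205,158,40,50),green2=(222,135,60,26)).items():
    d=np.abs(b[y:y+h,x:x+w].astype(int)-b0[y:y+h,x:x+w]).max(2);print(nm,"changed px",(d>40).sum())
E
```

```text
t 26.45 scraper [ 0.5407 -0.2976  0.178 ] rpy [  0.1305   0.2629 -12.5065] F [ 0.3244  0.0139 -0.9763] M [-0.0109  0.018  -0.0267] op 0.0878 dqmax 1.73
rel plate along,lat mm -170.3 -247.5 tcp [ 0.478  -0.2841  0.3842]
blade [ 0.5444 -0.2971] [-102.5444  169.5478   77.4742] [0.0786 0.1017 0.086 ]
plate [0.5963 0.3432 0.056 ]
speaker changed px 265
driver changed px 0
cup changed px 0
green1 changed px 0
green2 changed px 0
```

```bash
python3 - <<'E'
from h import *
a=snapshot("scene").astype(int);a0=cv2.imread("pics/scene0.png")[:,:,::-1].astype(int)
d=np.abs(a-a0).max(2)[135:190,150:222];ys,xs=np.where(d>40);print("scene speaker changed",len(xs),(xs.min()+150,xs.max()+150,ys.min()+135,ys.max()+135) if len(xs) else "")
c=get_calibration("side");s=state();print("gripper in side px",proj(c,[s["tcp_pos"],s["tcp_pos"]-[0,0,.1]]))
hand_in()
E
```

```text
scene speaker changed 0 
gripper in side px [[305.51883859  87.00042035]
 [304.67210043 119.0256652 ]]
the job is handed in; nothing more can be done
```

The plate is lying flat inside the weighing pan, the scraper is back on the bench, and the job is handed in at about 26.6 s of the 67 s allowed.

I gripped the wooden-handled scraper, not a green look-alike, and slid the blade under the plate until the stop held it. I lifted the plate level and carried it over the pan. There I tipped the blade from 18 to 24 degrees and drew it back, so the plate slid off with its front edge already on the pan floor. Then I laid the scraper down about 1 cm from where it started, released it and raised the gripper clear.

**Last checks:**
- **Plate:** its centre is about 5 mm from the pan centre in the side view. The earlier close view showed it flat and clear of the rim.
- **Scraper:** the blade is where I laid it, at (0.544, -0.297). That it lies flat is inferred from the contact force and the wrist measurement; I did not view a picture of it after release.
- **Screwdriver, cup and green look-alikes:** nothing changed around the screwdriver, the cup or the two look-alikes I compared. I did not compare the third look-alike, near where the scraper lies.
- **Speaker box:** the side view showed 265 changed pixels there, while the scene view showed none. The gripper was in front of the box in the side view, so I take it as unmoved.
- **Force:** the highest reading I saw was about 25 N, when the blade first touched the bench.

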